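Lay a carving blank across its bearers

TASK

Slide the standing wooden bust blank, still upright, along the work board until its foot butts against the near bearer strip. Then tip it over that strip so that it comes to rest lying level and roughly square across both bearers, head end on the far one, ready for carving. Leave the jar, the ball on its stump and the brush where they are.

Things in the scene. Friction and masses are not known exactly. Their poses are not given: they have to be found in the camera images.
- workboard: Fixed plywood board on the bench, 18 mm thick, 260 mm wide (y -130 to 130), x -190 to 180 mm. Origin at bench level under the middle of the near bearer's near face; x points from the standing blank to the bearers, z up. Carries two fixed wooden bearer strips along y, each 20 mm wide, 15 mm high.
- near_bearer (a point): Middle of the near bearer's top face, 33 mm above the bench. The strip is 220 mm long, 20 mm wide, from x = 0 to 20 mm in the board's frame; its near face is the stop for the blank's foot. Axes as the board's.
- far_bearer (a point): Middle of the far bearer's top face, 33 mm above the bench. The strip is 220 mm long, 20 mm wide, from x = 88 to 108 mm in the board's frame. Axes as the board's.
- blank: Loose pale wooden block, 0.4-0.8 kg, 150 mm tall: body 100 mm wide (y) to height 95, above it a head 64 wide; both 78 thick (x), flat front and back. Stands 40 to 70 mm short of the near bearer, up to 0.2 rad off square. Origin at foot centre, z to the head, x roughly along the board's x at the start. Lying well: front (+x) face down, origin 72 mm above bench, board x about -15 to -35 mm.
- jar: Bystander: jar with a black lid, 64 mm across, 65 mm tall, loose on the bench beside the board. Origin at the centre of its underside.
- stump: Bystander: bark stump 72 mm across carrying a 60 mm wooden ball, one loose piece, 118 mm tall, on the bench beside the board. Origin at the centre of its underside.
- brush: Bystander: brush 130 mm long lying loose on the bench beside the board. Origin at about its middle.

How it is judged:
On the way:
1. the blank, still upright, has its foot against the near bearer (within about 12 mm) (x of blank in the frame of workboard between -0.052 and -0.03 m and angle between blank's own z axis and vertical below 0.1 rad and z of blank in the frame of workboard below 0.024 m), for 0.2 s.
At the end, for the whole second after the job is handed in: The blank rests front face down on both bearers, head on the far one: level within 0.08 rad, square within 0.25 rad, foot end from 55 mm before to 20 mm past the near bearer's near face, foot centre 67 to 77 mm above the bench and within 65 mm of the board's centre line (angle between blank's own x axis and vertical above 3.06 rad and angle between the z axis of blank and the x axis of workboard, either way round below 0.25 rad and x of blank in the frame of workboard between -0.055 and 0.02 m and y of blank in the frame of workboard between -0.065 and 0.065 m and z of blank in the frame of workboard between 0.067 and 0.077 m and linear speed of blank below 0.01 m/s); the robot touches nothing.
It fails at once if the jar, the stump or the brush is moved more than 30 mm or the jar or stump tipped (distance of any of jar, stump, brush from where it was at the start of the episode above 0.03 m or angle between any of jar, stump's own z axis and vertical above 0.5 rad).
It also fails if it takes over 42 s, if anything falls off the work surface, if the arm or the gripper's body presses on something with over 40 N, if the wrist force passes 120 N, or if a joint passes its speed limit or range.

ROBOT

A 7-joint arm with a two-finger parallel gripper is mounted at the origin on the work surface. World frame = base frame: x ahead of the robot, y to its left, z up, the work surface at z = 0. Lengths are in m, angles in rad, forces in N, time in s.
With the tool pointing down it reaches from about 0.425 to 0.925 m from the base axis. Payload 6.8 kg.
Tool frame: the origin (TCP) lies at the very end of the fingers, on their centre line; the grasp point (between the pads) lies 19 mm behind it; z points along the fingers, y is the line along which they close (so a half turn about z gives the same grasp; the last joint's range is limited). The gripper opens to 85 mm and grips with 20 to 120 N. Pads are 22 mm wide; open, the fingers measure 114 mm over their backs; the gripper's body (76 mm by 85 mm) begins 54 mm behind the grasp point. The pads swing forward as they close: fully open they stand 13 mm farther back than shut.
Start: joints at [1.038, 0.477, 0.022, 1.555, -0.011, 1.109, -0.083], TCP at [0.278, -0.615, 0.231] pointing down, gripper open.
Joint ranges: [-2.96, 2.96], [-0.34, 2.1], [-1.41, 1.46], [0.24, 2.44], [-1.37, 4.51], [0.17, 1.92], [-2.96, 2.96]. Speed limits (rad/s): [2.39, 2.39, 3.14, 3.14, 3.14, 3.14, 3.14].

INTERFACE

Orientations are given as a unit quaternion [w, x, y, z].
In Python, from station import bot gives the robot as it stands.
- The arm moves only by the tool jog_arm, never from a script. Its argument "motion" is a list of rows, each a list of 7 numbers: the turn, a rotation vector about the tool's x, y, z in rad, then the shift along the tool's x, y, z in mm, then the finger opening in mm, from 0 to 85.4. A call has 1 to 10 rows; each row is the pose to reach, as a shift and turn from the pose commanded when the call began, along the tool's axes at that moment; what a row does not reach only later rows make up. A row lasts 1/8 s, in which the tool goes at most 62.5 mm and 10.7 degrees, less where a joint would pass 70% of its speed; a pose out of reach is approached as far as the arm can. A call with a gripper value outside its range is refused whole. The fingers move at their own pace and stop on an object; "grip_force" is the grip in N (left out, the last holds). Time passes only in rows, so rows that repeat a pose let the fingers close. It gives the time, the measured TCP pose, the force, the opening and the grip force at its end, in the units of the state.
- bot.get_obs(): the state, without advancing time (a new reading comes with each control period).
- bot.read_camera(name): name is "scene" or "side" or "wrist"; returns a dict with "pixels" (384x512x3 uint8, red, green, blue), "camera_matrix" (3x3 intrinsics, pixels), "distortion" ([k1, k2, p1, p2, k3] as OpenCV has them; the pictures are not rectified), "T" (4x4, takes a point from camera to world coordinates); the wrist camera has in their place "tool_from_camera" (4x4, takes a point from camera to tool coordinates, whose origin is the TCP and whose axes are the flange's). Camera axes: x right, y down, z forward; pixel columns grow to the right and rows downward; lengths in m; the calibration is good to about 2 mm. A picture is of the moment at which its call begins: read the wrist's pose just before it. There is no depth.
- bot.hand_in(): hands the job in; it is judged then, once.
Trained networks look in a picture, given as the dict that the camera call returned (one of the last four; its "shot" number tells which), for a name from the list of things; names that differ only in an ending like _2 or _b are one class to them, and where a whole thing is asked for, a point or a joint stands for the part that bears it (a point fixed in the world has none). Each returns a list of dicts, best first, with "score" (0 to 1); they miss things now and then, are a little off and sometimes report something else, mostly with a low value. They report only what shows in the picture. A call takes as long as a camera call.
- bot.spot_in(thing, picture): "xy" ([column, row] in pixels, amid what is visible of it).
- bot.tip_of(thing, picture): "xy" ([column, row] in pixels: a listed point, or the origin of a listed thing).
The state is a dict: "t": time; "q": joint angles; "joint_vel": joint speeds; "joint_torque": joint torques, N m; "eef_pos": TCP position; "tool_rot": TCP orientation; "contact_force": force on the tool from outside, world axes, zero at the start; "torque": the same for the moment, N m; "gripper_width": opening from 0.0 (shut) to 1.0 (fully open); "grasp_force": force on a finger pad.
Only numpy, scipy, OpenCV 4.12 (cv2) and the standard library are available. Lean on these libraries where they do the work, as an engineer would, in place of code of your own. Each camera call takes 0.05 s, during which the arm holds its last target. There are 200 camera calls.

## Working session

There is one attempt and no reset: what is moved stays moved. The work goes in short steps, Python scripts to look and compute and a tool call to move; the robot and the scene stay as the last step left them, time stands still between calls to the robot, and variables do not carry over. Pictures are saved under pics/ and viewed, at most 10 in all, crops included, and the job is handed in when it is done.

Besides the shell and the picture viewer there is one more tool, called after "Call:" as name([rows], argument=value, ...), one row to a line, values as JSON. jog_arm: Moves the arm, as the interface text tells. Its arguments: {"type":"object","properties":{"motion":{"type":"array"},"grip_force":{"type":"number"}},"required":["motion"]}

```bash
mkdir -p pics; ls
cat > h.py <<'E'
import numpy as np, cv2
from station import bot
from scipy.spatial.transform import Rotation as R
def rot(q): return R.from_quat([q[1],q[2],q[3],q[0]])
def ray(p,xy):
    K=np.array(p["camera_matrix"]);d=np.array(p["distortion"])
    u=cv2.undistortPoints(np.array([[xy]],float),K,d)[0,0]
    T=np.array(p["T"]); return T[:3,3],T[:3,:3]@np.array([u[0],u[1],1])
def onz(p,xy,z):
    o,d=ray(p,xy); return o+d*(z-o[2])/d[2]
def proj(p,X):
    T=np.linalg.inv(np.array(p["T"]));r,_=cv2.Rodrigues(T[:3,:3])
    return cv2.projectPoints(np.array(X,float).reshape(-1,3),r,T[:3,3],np.array(p["camera_matrix"]),np.array(p["distortion"]))[0].reshape(-1,2)
def tri(ps,xys):
    A=np.zeros((3,3));b=np.zeros(3)
    for p,xy in zip(ps,xys):
        o,d=ray(p,xy);d=d/np.linalg.norm(d);M=np.eye(3)-np.outer(d,d);A+=M;b+=M@o
    return np.linalg.solve(A,b)
def save(p,n): cv2.imwrite("pics/"+n,cv2.cvtColor(p["pixels"],cv2.COLOR_RGB2BGR))
E
python3 - <<'E'
from h import *
o=bot.get_obs();print({k:np.round(v,3).tolist() for k,v in o.items()})
P={n:bot.read_camera(n) for n in("scene","side")}
img=np.hstack([P["scene"]["pixels"],P["side"]["pixels"]])
for n,p in P.items(): save(p,n+"0.png"); print(n,np.round(p["T"],3).tolist())
for t in ["near_bearer","far_bearer","workboard","blank","jar","stump","brush"]:
    r={n:bot.tip_of(t,p) for n,p in P.items()}
    print(t,{n:[(np.round(a["xy"],1).tolist(),round(a["score"],2)) for a in v[:2]] for n,v in r.items()})
    if all(r.values()): print(np.round(tri(P.values(),[r[n][0]["xy"] for n in P]),4))
E
```

```text
pics
{'t': 0.0, 'q': [1.038, 0.478, 0.022, 1.556, -0.012, 1.109, -0.083], 'joint_vel': [0.0, 0.0, -0.002, 0.001, 0.0, 0.0, -0.002], 'joint_torque': [0.0, -59.645, 1.609, -28.12, 0.013, 0.009, -0.0], 'eef_pos': [0.278, -0.614, 0.23], 'tool_rot': [-0.001, 0.978, 0.211, -0.0], 'contact_force': [-0.693, -0.41, -0.125], 'torque': [0.006, -0.043, 0.03], 'grasp_force': 0.0, 'gripper_width': 1.0}
scene [[0.845, 0.438, -0.308, 0.908], [0.535, -0.708, 0.461, -0.44], [-0.017, -0.554, -0.832, 0.81], [0.0, 0.0, 0.0, 1.0]]
side [[-0.952, -0.186, 0.242, 0.401], [-0.306, 0.574, -0.76, 0.69], [0.003, -0.798, -0.603, 0.593], [0.0, 0.0, 0.0, 1.0]]
near_bearer {'scene': [([223.0, 172.3], 0.79), ([218.7, 173.8], 0.58)], 'side': [([305.3, 205.1], 0.58)]}
[0.5257 0.0014 0.0266]
far_bearer {'scene': [([260.5, 158.1], 0.91)], 'side': [([262.5, 220.1], 0.98)]}
[0.5836 0.0741 0.0349]
workboard {'scene': [([218.0, 178.0], 0.8)], 'side': [([305.6, 213.3], 0.87)]}
[ 0.5198 -0.0042  0.0048]
blank {'scene': [([173.6, 192.3], 0.81)], 'side': [([341.8, 187.3], 0.78)]}
[ 0.4654 -0.0931  0.0169]
jar {'scene': [([173.1, 260.8], 0.9)], 'side': [([308.7, 154.7], 0.71)]}
[ 5.595e-01 -2.177e-01  2.000e-04]
stump {'scene': [([299.4, 232.8], 0.78)], 'side': [([204.3, 182.1], 0.79)]}
[ 0.7436 -0.0322  0.009 ]
brush {'scene': [([233.4, 243.5], 0.96)], 'side': [([259.7, 168.3], 0.95)]}
[ 0.6455 -0.122   0.0069]
```

View pics/scene0.png

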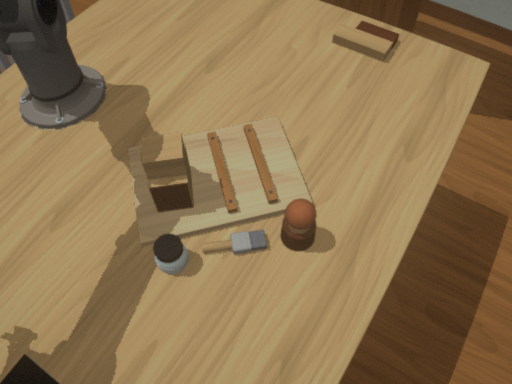

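View pics/side0.png

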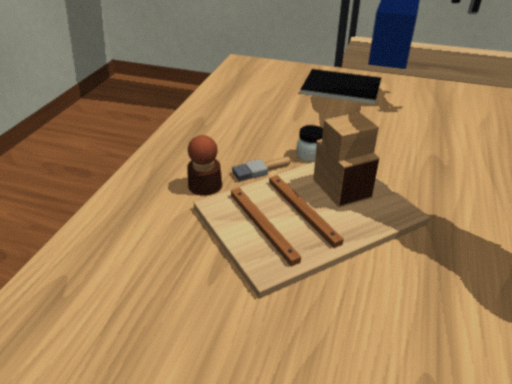

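The blank stands at about (170,178) in the scene view. The bearers run (212,134)-(233,210) and (249,126)-(273,200), with the jar at (171,254), the brush at (236,242) and the stump at (298,226). Next I'll enlarge the view to fit the board and blank poses.

Run:
```python
import cv2,numpy as np
a=cv2.imread("pics/scene0.png")[112:252,125:325];b=cv2.imread("pics/side0.png")[105:300,190:435]
a=cv2.resize(a,None,fx=4,fy=4,interpolation=cv2.INTER_CUBIC);b=cv2.resize(b,(735,585),interpolation=cv2.INTER_CUBIC)
for im,x0,y0,s in((a,125,112,4),(b,190,105,3)):
    for v in range(0,500,20):
        x=(v-x0)*s;y=(v-y0)*s
        if 0<=x<im.shape[1]: cv2.putText(im,str(v),(x,10),0,.35,(0,0,255));cv2.line(im,(x,0),(x,im.shape[0]),(0,0,255),1) if v%20==0 else 0
        if 0<=y<im.shape[0]: cv2.putText(im,str(v),(0,y),0,.35,(0,0,255));cv2.line(im,(0,y),(im.shape[1],y),(0,0,255),1)
cv2.imwrite("pics/c1.png",a);cv2.imwrite("pics/c2.png",b)
```

```text
(no output)
```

View pics/c1.png

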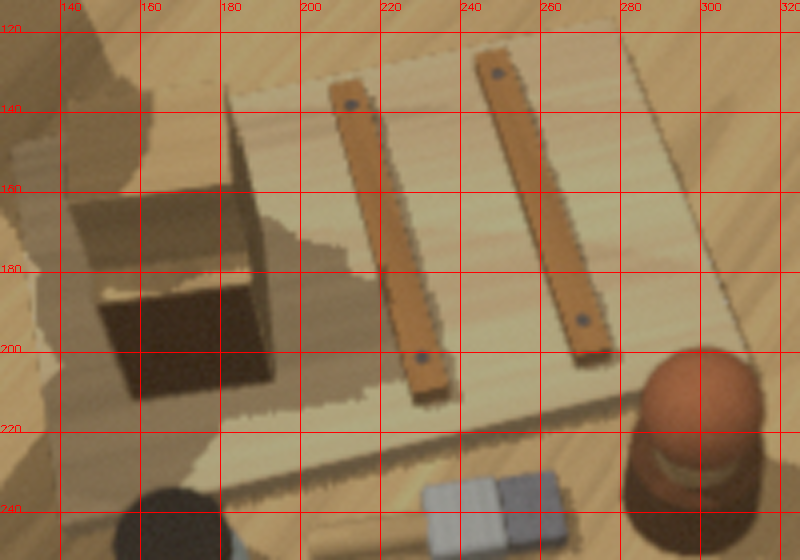

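View pics/c2.png

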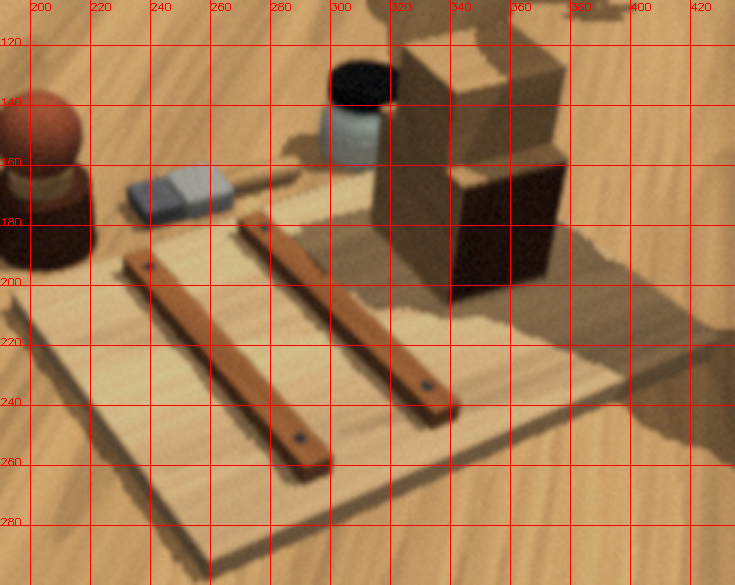

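The crops show clear corners. In the scene crop the bearer top corners and the blank's head-top edge (142,163)-(184,158) are sharp. The side crop shows the blank's +y face, so I can fit both poses.

Run:
```python
from h import *
from scipy.optimize import least_squares
P={n:bot.read_camera(n) for n in("scene","side")}
B={"scene":[(0,110,33,207.5,133.2),(20,110,33,215,131.7),(0,-110,33,228.2,210.2),(20,-110,33,237.5,208),(88,110,33,243.5,125.2),(108,110,33,252,124),(88,-110,33,268.2,200),(108,-110,33,278.2,198.8),(180,130,18,280,116.5)],
"side":[(20,-110,33,269.3,177.3),(0,-110,33,278,175.3),(20,110,33,334,242.3),(0,110,33,343.3,239),(108,-110,33,231.3,192.3),(88,-110,33,240,189),(108,110,33,291.7,262),(88,110,33,300.7,257.7),(180,130,18,258.3,293.3)]}
L={"scene":[(39,-32,150,183.7,157.7),(-39,-32,150,142,163.2),(39,32,150,182,135),(-39,-50,95,149.2,188.2),(39,-50,95,187,183.2),(-39,-50,0,158.7,212),(39,-50,0,193,207)],
"side":[(39,32,150,341.7,136),(39,-32,150,323.3,120),(-39,32,150,379,127.3),(39,50,95,344.3,168.3),(-39,50,95,379,158.3),(39,50,0,340.7,206.7),(-39,50,0,372,197.3),(39,-50,0,314.3,179)]}
def fit(D,z,x0):
    def f(s):
        r=[]
        for n in D:
            d=np.array(D[n],float);X=R.from_euler("z",s[2]).apply(d[:,:3]/1000)+[s[0],s[1],z]
            r.append((proj(P[n],X)-d[:,3:]).ravel())
        return np.concatenate(r)
    s=least_squares(f,x0,loss="soft_l1");print(np.round(s.x,4),"rms",np.sqrt(np.mean(f(s.x)**2)),np.round(f(s.x),1).tolist());return s.x
b=fit(B,0,[.52,0,.9]);l=fit(L,.018,[.465,-.09,.9])
c,s=np.cos(b[2]),np.sin(b[2]);d=l[:2]-b[:2];print("blank in board",[c*d[0]+s*d[1],-s*d[0]+c*d[1],l[2]-b[2]])
np.savez("fit.npz",b=b,l=l)
```

```text
[5.165e-01 7.000e-04 8.175e-01] rms 0.9077844996768586 [0.1, -1.0, 1.0, -1.2, -0.2, -0.6, -0.1, -0.6, 0.6, -0.5, 0.2, -0.9, 0.8, 0.3, -0.0, -0.6, -1.2, -0.8, 0.0, -0.4, -0.3, -1.1, 0.5, 0.6, 0.6, -0.0, -0.7, -2.7, -0.3, -2.4, -0.7, -1.1, 0.5, -1.0, 0.3, -1.3]
[ 0.4656 -0.0887  0.7117] rms 1.144675714954645 [-0.1, -0.4, -0.0, -0.5, -0.2, -3.2, -0.8, -0.9, 1.3, -1.2, -0.6, 0.6, 1.6, 0.7, 0.2, -0.9, 0.5, -1.2, 0.3, -0.8, -0.6, -2.0, 1.1, -1.2, -2.8, 0.5, 0.3, 0.1, -1.4, -0.0]
blank in board [np.float64(-0.10002691847829673), np.float64(-0.024063266182227414), np.float64(-0.10578288952063397)]
```

```bash
cat >> h.py <<'E'
F=np.load("fit.npz");b=F["b"];l=F["l"]
def tool(yaw,tilt): return R.from_euler("z",yaw)*R.from_euler("x",np.pi)*R.from_euler("y",tilt)
def board(x,y,z): return np.r_[R.from_euler("z",b[2]).apply([x,y,0])[:2]+b[:2],z]
def go(pos,rt,frm=None):
    o=bot.get_obs() if frm is None else frm
    r0=rot(o["tool_rot"])
    return np.round((r0.inv()*rt).as_rotvec(),3).tolist()+np.round(r0.inv().apply(np.array(pos)-o["eef_pos"])*1000,1).tolist()
E
python3 - <<'E'
from h import *
print(go([l[0],l[1],.23],tool(l[2],0)))
print(go([l[0],l[1],.21],tool(l[2],.4)))
E
```

```text
[0.0, -0.0, -0.287, 387.7, -402.3, 1.3]
[0.057, 0.397, -0.283, 387.7, -402.3, 21.3]
```

Call:
jog_arm([
  [0,0,-0.03,39,-40,0,85],
  [0,0,-0.06,78,-80,0,85],
  [0,0,-0.09,116,-121,0,85],
  [0,0,-0.12,155,-161,0,85],
  [0,0,-0.15,194,-201,0,85],
  [0,0,-0.18,233,-241,0,85],
  [0,0,-0.21,271,-282,0,85],
  [0,0,-0.24,310,-322,0,85],
  [0,0,-0.27,349,-362,0,85],
  [0,0,-0.287,388,-402,0,85],
])

```text
t: 2.15
eef_pos: [0.4666, -0.0873, 0.2317]
tool_rot: [0.0, 0.937, 0.349, 0.0]
contact_force: [1.3, -0.9, 0.8]
gripper_width: 0.997
grasp_force: 0.0
```

Run:
```python
from h import *
o=bot.get_obs();print(o["t"],o["eef_pos"],np.round(o["q"],2),o["contact_force"])
# test end pose, raised: grip point at board x ~0.105, tilted back
print(go(board(.06,l_y:=-.02,.23),tool(b[2],-1.2)))
print(go([l[0],l[1],.21],tool(l[2],.4)))
```

```text
2.15 [ 0.46660057 -0.08725951  0.23174036] [ 0.37  0.17 -0.35  2.    0.07  0.99 -0.87] [ 1.32186883 -0.8837273   0.78404186]
[-0.062, -1.199, -0.093, 157.0, -20.4, 1.8]
[0.001, 0.399, 0.001, -1.7, 0.4, 21.7]
```

Call:
jog_arm([
  [-0.01,-0.17,-0.013,25,-3,-5,85],
  [-0.02,-0.34,-0.026,50,-6,-10,85],
  [-0.03,-0.51,-0.04,75,-9,-10,85],
  [-0.04,-0.68,-0.053,100,-12,-10,85],
  [-0.05,-0.85,-0.066,130,-15,-5,85],
  [-0.055,-1.02,-0.08,160,-18,0,85],
  [-0.062,-1.2,-0.093,180,-20,0,85],
  [-0.062,-1.2,-0.093,180,-20,0,85],
])

```text
t: 3.15
eef_pos: [0.5661, 0.0029, 0.1912]
tool_rot: [0.167, 0.775, 0.326, -0.515]
contact_force: [0.3, -1.7, -2.4]
gripper_width: 0.998
grasp_force: 0.0
```

Run:
```python
from h import *
o=bot.get_obs();print(o["t"],o["eef_pos"],np.round(o["q"],2),o["contact_force"])
print((tool(b[2],0).inv()*rot(o["tool_rot"])).as_rotvec())
print(go([l[0],l[1],.23],tool(l[2],.0)))
print(go([l[0],l[1],.20],tool(l[2],.35)))
```

```text
3.15 [0.56608376 0.00289727 0.19122597] [-0.6   1.    0.52  1.31  0.17  1.9  -0.86] [ 0.31998441 -1.73127886 -2.43105062]
[ 0.1093265  -1.13798962  0.01895329]
[-0.049, 1.142, 0.075, -91.6, -4.0, 107.6]
[-0.064, 1.492, 0.068, -64.4, -1.6, 120.0]
```

Call:
jog_arm([
  [0,0.17,0,-5,0,10,85],
  [-0.01,0.34,0.01,-15,0,20,85],
  [-0.02,0.51,0.02,-25,0,35,85],
  [-0.03,0.68,0.03,-40,-1,55,85],
  [-0.04,0.85,0.04,-55,-2,80,85],
  [-0.05,1.02,0.055,-65,-2,95,85],
  [-0.06,1.19,0.06,-70,-2,105,85],
  [-0.064,1.36,0.068,-70,-2,105,85],
  [-0.064,1.49,0.068,-70,-2,100,85],
  [-0.064,1.49,0.068,-70,-2,100,85],
])

```text
t: 4.4
eef_pos: [0.4762, -0.0801, 0.2142]
tool_rot: [-0.06, 0.924, 0.341, 0.163]
contact_force: [-0.9, 0.7, 0.8]
gripper_width: 0.99
grasp_force: 0.0
```

Run:
```python
from h import *
o=bot.get_obs();print(o["t"],o["eef_pos"],np.round(o["q"],2),o["contact_force"])
print((tool(l[2],0).inv()*rot(o["tool_rot"])).as_rotvec())
for th in(.35,.5): print(go([l[0],l[1],.20],tool(l[2],th)), go(np.array([l[0],l[1],.143])+tool(l[2],th).apply([0,0,.019]),tool(l[2],th)))
```

```text
4.4 [ 0.47623032 -0.08009065  0.21423242] [-0.23  0.09  0.49  2.2  -0.51  0.72 -0.25] [-0.88117469  0.66167651  0.80481519]
[-0.00107659  0.34959923  0.00468423]
[0.002, 0.0, -0.004, -17.7, -0.4, 8.7] [0.002, 0.0, -0.004, -37.2, -0.4, 81.2]
[0.002, 0.15, -0.004, -17.7, -0.4, 8.7] [0.002, 0.15, -0.004, -34.4, -0.4, 81.0]
```

Call:
jog_arm([
  [0,0.05,0,-36,0,10,85],
  [0,0.05,-0.004,-36,0,30,85],
  [0,0.05,-0.004,-36,0,45,85],
  [0,0.05,-0.004,-36,0,60,85],
  [0,0.05,-0.004,-36,0,60,85],
])

```text
t: 5.03
eef_pos: [0.468, -0.0859, 0.1447]
tool_rot: [-0.069, 0.918, 0.345, 0.185]
contact_force: [-0.1, -0.1, 0.6]
gripper_width: 0.999
grasp_force: 0.0
```

Run:
```python
from h import *
o=bot.get_obs();print(o["t"],o["eef_pos"],np.round(o["q"],2),o["contact_force"])
print((tool(l[2],0).inv()*rot(o["tool_rot"])).as_rotvec())
for th in(.4,): print(go(np.array([l[0],l[1],.143])+tool(l[2],th).apply([0,0,.023]),tool(l[2],th)))
p=bot.read_camera("scene");q=bot.read_camera("side")
im=np.hstack([cv2.resize(p["pixels"][90:250,90:290],None,fx=2,fy=2,interpolation=2),cv2.resize(q["pixels"][60:220,250:450],None,fx=2,fy=2,interpolation=2)])
save({"pixels":im},"g1.png")
```

```text
5.025 [ 0.46798796 -0.0859007   0.14467052] [-0.13  0.22  0.45  2.29 -0.83  0.6   0.14] [-0.11620534 -0.13246268  0.60694506]
[ 0.00064155  0.39688392 -0.00670851]
[-0.002, 0.003, 0.006, -3.9, 0.6, 23.1]
```

View pics/g1.png

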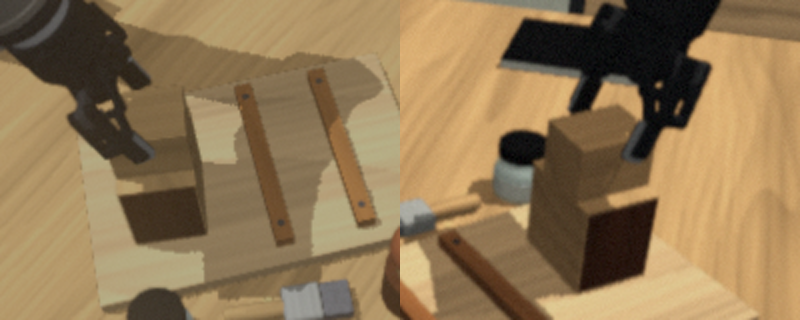

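The fingers straddle the head: the tips are at (150,155) in the left crop and about (630,150) and (580,105) in the right. I'll descend and close.

Call:
jog_arm([
  [0,0,0.006,-4,0,12,85],
  [0,0,0.006,-4,0,22,85],
  [0,0,0.006,-4,0,22,85],
  [0,0,0.006,-4,0,22,55],
  [0,0,0.006,-4,0,22,55],
  [0,0,0.006,-4,0,22,55],
  [0,0,0.006,-4,0,22,55],
  [0,0,0.006,-4,0,22,55],
], grip_force=80)

```text
t: 6.12
eef_pos: [0.4721, -0.0845, 0.1247]
tool_rot: [-0.068, 0.919, 0.34, 0.187]
contact_force: [-0.9, -2.5, 6.9]
gripper_width: 0.742
grasp_force: 87.7
```

Run:
```python
from h import *
o=bot.get_obs();print(o["t"],o["eef_pos"],np.round(o["q"],2),o["contact_force"],o["gripper_width"],o["grasp_force"])
r0=rot(o["tool_rot"]);print((tool(l[2],0).inv()*r0).as_rotvec())
# rigid blank offset in tool frame; slide to board x=-.038, y keep ~ -.02, yaw square
dy=b[2]-l[2]
rel=o["eef_pos"]-np.r_[l[:2],.018]
print("rel",rel)
tgt=board(-.038,-.015,.018)+R.from_euler("z",dy).apply(rel)
print(go(tgt,R.from_euler("z",dy)*r0))
```

```text
6.125 [ 0.47212182 -0.08451059  0.12472744] [-0.1   0.26  0.42  2.3  -0.92  0.57  0.22] [-0.94304541 -2.45993068  6.89661846] 0.7424837474705378 87.69547462463379
[-0.00202979  0.40137015  0.00238993]
rel [0.00650763 0.00418785 0.10672744]
[0.041, 0.0, -0.097, 55.9, -16.5, 23.7]
```

Call:
jog_arm([
  [0.005,0,-0.012,7,-2,1.5,55],
  [0.01,0,-0.024,14,-4,4,55],
  [0.015,0,-0.036,21,-6,7,55],
  [0.02,0,-0.048,28,-8,10,55],
  [0.025,0,-0.06,35,-10,13,55],
  [0.03,0,-0.072,42,-12,16,55],
  [0.036,0,-0.085,49,-14.5,19.5,55],
  [0.041,0,-0.097,56,-16.5,22.5,55],
  [0.041,0,-0.097,56.3,-16.5,22.8,55],
  [0.041,0,-0.097,56.3,-16.5,22.8,55],
])

```text
t: 7.38
eef_pos: [0.507, -0.0323, 0.1251]
tool_rot: [-0.078, 0.9, 0.388, 0.183]
contact_force: [-2.8, -2.5, 1.4]
gripper_width: 0.739
grasp_force: 89.5
```

Run:
```python
from h import *
o=bot.get_obs();print(o["t"],o["eef_pos"],np.round(o["q"],2),o["contact_force"],o["gripper_width"],o["grasp_force"])
P={n:bot.read_camera(n) for n in("scene","side")}
c=[bot.tip_of("blank",p) for p in P.values()];print(c)
r0=rot(o["tool_rot"]);print((tool(b[2],0).inv()*r0).as_rotvec())
X=tri(P.values(),[a[0]["xy"] for a in c]);print("blank in board(tri)",R.from_euler("z",-b[2]).apply(X-np.r_[b[:2],0]))
box=[board(-.038+sx*.039,-.015+sy*w,.018+z) for w,z in((.05,0),(.05,.095),(.032,.15)) for sx in(-1,1) for sy in(-1,1)]
ims=[]
for n,p in P.items():
    im=p["pixels"].copy();
    big=cv2.resize(im,None,fx=2,fy=2,interpolation=2)
    for u in proj(p,box): cv2.circle(big,tuple(int(round(v*2)) for v in u),3,(0,255,0),1)
    ims.append(big[180:500,240:640] if n=="scene" else big[180:500,480:880])
save({"pixels":np.hstack(ims)},"s1.png")
```

```text
7.375 [ 0.50703942 -0.03225404  0.12508963] [-0.18  0.3   0.38  2.24 -0.9   0.58  0.17] [-2.75946006 -2.51208523  1.36353683] 0.7392654594261587 89.539053440094
[[{'xy': [202.4, 179.6], 'score': 0.72}], []]
[-0.00144797  0.40033619  0.00226503]Traceback (most recent call last):
  File "<stdin>", line 6, in <module>
IndexError: list index out of range
```

Run:
```python
from h import *
P={n:bot.read_camera(n) for n in("scene","side")}
a=bot.tip_of("blank",P["scene"])[0]["xy"];X=onz(P["scene"],a,.018)
print("blank in board",R.from_euler("z",-b[2]).apply(X-np.r_[b[:2],0]))
box=[board(-.038+sx*.039,-.015+sy*w,.018+z) for w,z in((.05,0),(.05,.095),(.032,.15)) for sx in(-1,1) for sy in(-1,1)]
ims=[]
for n,p in P.items():
    big=cv2.resize(p["pixels"],None,fx=2,fy=2,interpolation=2)
    for u in proj(p,box): cv2.circle(big,tuple(int(round(v*2)) for v in u),3,(0,255,0),1)
    ims.append(big[180:500,240:640] if n=="scene" else big[180:500,440:840])
save({"pixels":np.hstack(ims)},"s1.png")
```

```text
blank in board [-0.04055592 -0.01454612  0.018     ]
```

View pics/s1.png

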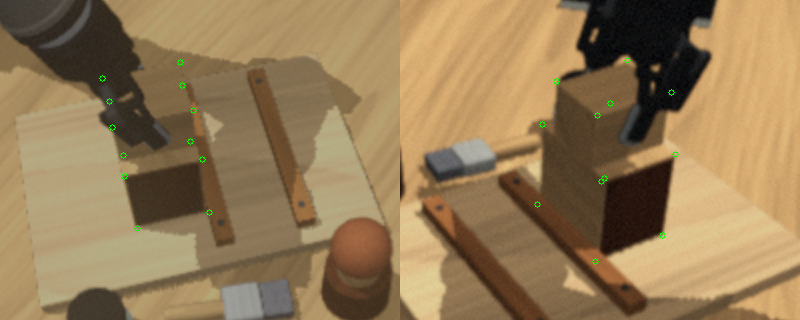

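The foot is roughly 3-6 mm short of the strip: in the right crop the corner is at (602,255), against a predicted (595,262). I'll nudge it forward into contact.

Call:
jog_arm([
  [0,0,0,1.8,0,0.8,55],
  [0,0,0,3.7,0,1.6,55],
  [0,0,0,5.5,0,2.4,55],
  [0,0,0,5.5,0,2.4,55],
  [0,0,0,5.5,0,2.4,55],
])

```text
t: 8.35
eef_pos: [0.5107, -0.0289, 0.1262]
tool_rot: [-0.078, 0.9, 0.388, 0.183]
contact_force: [-14.4, -7.9, 26.0]
gripper_width: 0.74
grasp_force: 91.8
```

Run:
```python
from h import *
o=bot.get_obs();print(o["t"],o["eef_pos"],np.round(o["q"],2),o["contact_force"],o["torque"])
p=bot.read_camera("scene")
a=bot.tip_of("blank",p)[0]["xy"];print("blank in board",R.from_euler("z",-b[2]).apply(onz(p,a,.018)-np.r_[b[:2],0]))
r0=rot(o["tool_rot"]);print("tcp in board",R.from_euler("z",-b[2]).apply(o["eef_pos"]-np.r_[b[:2],0]))
# tip trajectory: pivot at board (0,*,.033), raise
Rz=R.from_euler("z",b[2]);piv=board(0,0,.033);n=18
for k in range(1,n+1):
    th=1.57*k/n; lift=np.r_[0,0,.004*min(1,k/3)]
    Q=Rz*R.from_euler("y",th)*Rz.inv()
    print(k,go(piv+Q.apply(o["eef_pos"]-piv)+lift,Q*r0,o))
```

```text
8.35 [ 0.51073791 -0.02888379  0.12620682] [-0.19  0.3   0.38  2.23 -0.9   0.58  0.16] [-14.35443491  -7.94082472  25.9521067 ] [-0.54832031  2.50816063  1.15996377]
blank in board [-0.04566128 -0.01539084  0.018     ]
tcp in board [-0.02552948 -0.01605864  0.12620682]
1 [-0.0, -0.087, -0.0, 8.8, -0.0, 0.3]
2 [-0.0, -0.174, -0.0, 17.5, -0.0, 1.2]
3 [-0.001, -0.262, -0.001, 25.9, -0.1, 2.9]
4 [-0.001, -0.349, -0.001, 33.5, -0.1, 6.5]
5 [-0.001, -0.436, -0.001, 40.8, -0.1, 10.7]
6 [-0.001, -0.523, -0.001, 47.7, -0.1, 15.6]
7 [-0.001, -0.611, -0.001, 54.1, -0.2, 21.0]
8 [-0.001, -0.698, -0.002, 60.1, -0.2, 27.0]
9 [-0.002, -0.785, -0.002, 65.5, -0.2, 33.5]
10 [-0.002, -0.872, -0.002, 70.3, -0.2, 40.4]
11 [-0.002, -0.959, -0.002, 74.5, -0.3, 47.7]
12 [-0.002, -1.047, -0.002, 78.0, -0.3, 55.4]
13 [-0.002, -1.134, -0.003, 80.9, -0.3, 63.3]
14 [-0.002, -1.221, -0.003, 83.0, -0.3, 71.4]
15 [-0.003, -1.308, -0.003, 84.5, -0.3, 79.7]
16 [-0.003, -1.396, -0.003, 85.2, -0.4, 88.1]
17 [-0.003, -1.483, -0.003, 85.2, -0.4, 96.5]
18 [-0.003, -1.57, -0.004, 84.4, -0.4, 104.9]
```

Call:
jog_arm([
  [0,0,0,-2,0,-2,55],
  [0,-0.087,0,7,0,-1,55],
  [0,-0.174,0,16.5,0,0.5,55],
  [0,-0.262,0,25,0,2.5,55],
  [0,-0.349,0,33,0,6,55],
  [0,-0.436,0,40,0,10.5,55],
  [0,-0.523,0,47.5,0,15.5,55],
  [0,-0.611,0,54,0,21,55],
  [0,-0.698,0,60,0,27,55],
  [0,-0.785,0,65.5,0,33.5,55],
])

```text
t: 9.7
eef_pos: [0.5601, 0.0254, 0.1186]
tool_rot: [0.077, 0.901, 0.388, -0.179]
contact_force: [-3.0, -3.8, -4.5]
gripper_width: 0.744
grasp_force: 88.8
```

```bash
cat > m.py <<'E'
from h import *
o=bot.get_obs();print(o["t"],o["eef_pos"],np.round(o["q"],2),o["contact_force"],o["torque"])
r0=rot(o["tool_rot"]);print((tool(b[2],0).inv()*r0).as_rotvec(),"tcp in board",R.from_euler("z",-b[2]).apply(o["eef_pos"]-np.r_[b[:2],0]))
Rz=R.from_euler("z",b[2]);piv=board(0,0,.037)
t0=(tool(b[2],0).inv()*r0).as_rotvec()[1]
for k in range(1,11):
    th=.087*k;Q=Rz*R.from_euler("y",th)*Rz.inv()
    print(k,go(piv+Q.apply(o["eef_pos"]-piv),Q*tool(b[2],t0),o))
E
python3 m.py
python3 - <<'E'
from h import *
q=bot.read_camera("side");p=bot.read_camera("scene")
save({"pixels":np.hstack([cv2.resize(p["pixels"][90:250,110:310],None,fx=2,fy=2,interpolation=2),cv2.resize(q["pixels"][90:250,200:400],None,fx=2,fy=2,interpolation=2)])},"t1.png")
E
```

```text
9.7 [0.56008333 0.02544066 0.1185691 ] [-0.74  0.7   0.69  1.75 -0.19  1.14 -0.76] [-3.00092082 -3.84785519 -4.54419415] [-0.62084388  0.33103733  0.16619288]
[ 0.0012779  -0.39108353  0.00302684] tcp in board [ 0.04785138 -0.01488909  0.1185691 ]
1 [-0.002, -0.087, -0.003, 8.1, -0.0, 1.5]
2 [-0.002, -0.174, -0.003, 16.0, -0.0, 3.7]
3 [-0.002, -0.261, -0.002, 23.7, -0.1, 6.6]
4 [-0.002, -0.348, -0.002, 31.1, -0.1, 10.1]
5 [-0.002, -0.435, -0.002, 38.2, -0.1, 14.3]
6 [-0.002, -0.522, -0.002, 44.9, -0.1, 19.0]
7 [-0.003, -0.609, -0.002, 51.2, -0.1, 24.4]
8 [-0.003, -0.696, -0.002, 57.0, -0.1, 30.2]
9 [-0.003, -0.783, -0.002, 62.2, -0.1, 36.5]
10 [-0.003, -0.87, -0.002, 66.9, -0.1, 43.3]
```

View pics/t1.png

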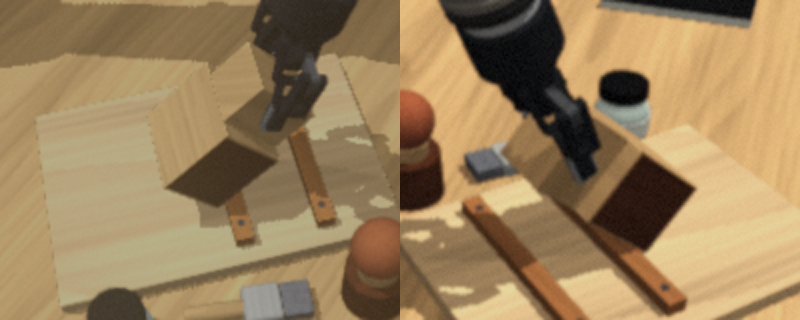

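At 45° the grip is holding firmly, the block leans over the near bearer, and its -y side face is at (220,175) in the left crop. I'll carry on.

Call:
jog_arm([
  [0,-0.087,0,8,0,1.5,55],
  [0,-0.174,0,16,0,3.5,55],
  [0,-0.261,0,23.5,0,6.5,55],
  [0,-0.348,0,31,0,10,55],
  [0,-0.435,0,38,0,14,55],
  [0,-0.522,0,45,0,19,55],
  [0,-0.609,0,51,0,24.5,55],
  [0,-0.609,0,51,0,24.5,55],
])

```text
t: 10.8
eef_pos: [0.5871, 0.055, 0.0743]
tool_rot: [0.188, 0.807, 0.35, -0.437]
contact_force: [-0.5, 0.1, -7.2]
gripper_width: 0.742
grasp_force: 89.9
```

```bash
python3 m.py
```

```text
10.8 [0.58713607 0.05502303 0.07433972] [-0.75  1.15  0.68  1.32 -0.06  1.67 -0.86] [-0.4611145   0.12005855 -7.18735329] [ 1.77965692 -1.65027515  0.03572454]
[ 3.00858964e-03 -9.92213132e-01 -6.70891397e-04] tcp in board [ 0.0879352  -0.01438474  0.07433972]
1 [-0.002, -0.087, 0.002, 8.1, 0.0, 1.8]
2 [-0.002, -0.174, 0.002, 16.0, 0.0, 4.3]
3 [-0.002, -0.261, 0.002, 23.7, 0.1, 7.5]
4 [-0.002, -0.348, 0.002, 31.1, 0.1, 11.4]
5 [-0.002, -0.435, 0.002, 38.1, 0.1, 15.8]
6 [-0.002, -0.522, 0.002, 44.6, 0.1, 20.9]
7 [-0.002, -0.609, 0.003, 50.8, 0.2, 26.5]
8 [-0.001, -0.696, 0.003, 56.4, 0.2, 32.7]
9 [-0.001, -0.783, 0.003, 61.4, 0.2, 39.3]
10 [-0.001, -0.87, 0.003, 65.9, 0.2, 46.3]
```

Call:
jog_arm([
  [0,-0.087,0,8,0,2,55],
  [0,-0.178,0,16.5,0,4.5,55],
  [0,-0.178,0,16.5,0,4.5,55],
  [0,-0.178,0,18.2,0,5.5,55],
  [0,-0.178,0,19.8,0,6.6,55],
  [0,-0.178,0,19.8,0,6.6,55],
])

```text
t: 11.55
eef_pos: [0.5915, 0.0578, 0.0628]
tool_rot: [0.219, 0.766, 0.329, -0.507]
contact_force: [-2.9, 5.8, 15.6]
gripper_width: 0.742
grasp_force: 91.7
```

```bash
python3 m.py | head -2
python3 - <<'E'
from h import *
P={"scene":bot.read_camera("scene"),"side":bot.read_camera("side")}
for n,p in P.items(): print(n,bot.tip_of("blank",p))
p,q=P.values()
save({"pixels":np.hstack([cv2.resize(p["pixels"][90:250,110:310],None,fx=2,fy=2,interpolation=2),cv2.resize(q["pixels"][90:250,200:400],None,fx=2,fy=2,interpolation=2)])},"t2.png")
E
```

```text
11.55 [0.59151252 0.05779576 0.0627593 ] [-0.74  1.27  0.69  1.2  -0.01  1.82 -0.87] [-2.87757811  5.76945107 15.57534221] [-0.53171213  1.7084347  -0.94182479]
[ 1.14732919e-03 -1.16976394e+00  5.69351444e-03] tcp in board [ 0.09295149 -0.01568019  0.0627593 ]
scene [{'xy': [209.3, 166.6], 'score': 0.7}]
side [{'xy': [310.7, 179.1], 'score': 0.7}]
```

View pics/t2.png

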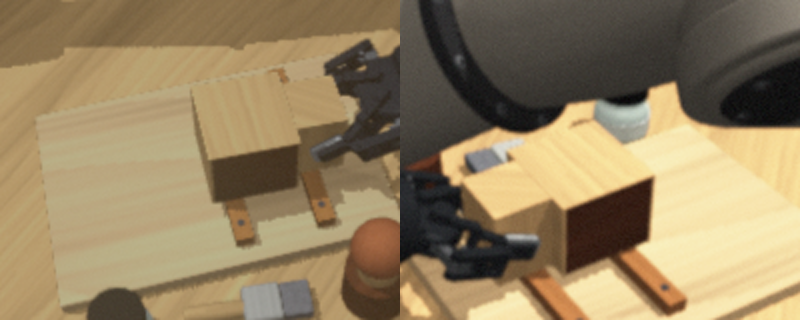

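The block lies across both bearers, its top face at (245,115) and its head at (315,105) under the gripper in the left crop. I'll release and back out along the tool axis.

Call:
jog_arm([
  [0,0,0,0,0,0,70],
  [0,0,0,0,0,0,85],
  [0,0,0,0,0,0,85],
  [0,0,0,0,0,0,85],
  [0,0,0,0,0,-8,85],
  [0,0,0,0,0,-20,85],
  [0,0,0,0,0,-35,85],
  [0,0,0,0,0,-50,85],
  [0,0,0,0,0,-65,85],
  [0,0,0,0,0,-75,85],
])

```text
t: 13.0
eef_pos: [0.6436, 0.1215, 0.0994]
tool_rot: [0.236, 0.778, 0.352, -0.463]
contact_force: [1.3, -1.2, -1.6]
gripper_width: 0.998
grasp_force: 0.0
```

```bash
python3 m.py | head -2
python3 - <<'E'
from h import *
P={"scene":bot.read_camera("scene"),"side":bot.read_camera("side")}
r=[bot.tip_of("blank",p) for p in P.values()];print(r)
if all(r): print(R.from_euler("z",-b[2]).apply(tri(P.values(),[a[0]["xy"] for a in r])-np.r_[b[:2],0]))
p,q=P.values()
for n,pp in zip("scene side".split(),(p,q)):
  for t in("jar","stump","brush"): print(n,t,[np.round(a["xy"],1).tolist() for a in bot.tip_of(t,pp)[:1]])
save({"pixels":np.hstack([cv2.resize(p["pixels"][90:250,110:310],None,fx=2,fy=2,interpolation=2),cv2.resize(q["pixels"][90:250,200:400],None,fx=2,fy=2,interpolation=2)])},"t3.png")
E
```

```text
13.0 [0.64363072 0.12153698 0.09944549] [-0.86  1.4   1.06  1.03 -0.27  1.92 -0.66] [ 1.30660443 -1.16247752 -1.61710908] [ 0.74034817 -0.63095713  0.08126399]
[-0.0683004  -1.09151412 -0.02905018] tcp in board [ 0.17509779 -0.01009127  0.09944549]
[[{'xy': [207.2, 165.0], 'score': 0.95}], []]
scene jar [[174.1, 260.2]]
scene stump [[296.8, 235.2]]
scene brush [[233.2, 244.8]]
side jar []
side stump []
side brush []
```

View pics/t3.png

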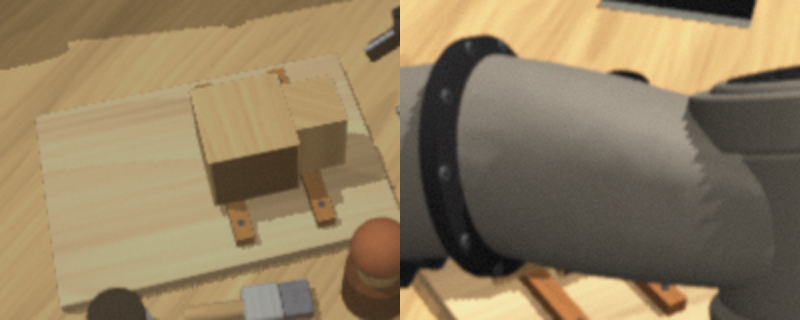

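Call:
jog_arm([
  [0,0,0,-12,0,-12,85],
  [0,0,0,-30,0,-22,85],
  [0,0.1,0,-55,0,-35,85],
  [0,0.2,0,-80,0,-48,85],
  [0,0.3,0,-105,0,-60,85],
  [0,0.4,0,-130,0,-70,85],
  [0,0.5,0,-150,0,-80,85],
  [0,0.5,0,-150,0,-80,85],
  [0,0.5,0,-150,0,-80,85],
])

```text
t: 14.62
eef_pos: [0.6395, 0.1291, 0.2723]
tool_rot: [0.144, 0.869, 0.4, -0.254]
contact_force: [0.8, -0.0, -1.6]
gripper_width: 0.997
grasp_force: 0.0
```

```bash
python3 m.py | head -2
python3 - <<'E'
from h import *
P={"scene":bot.read_camera("scene"),"side":bot.read_camera("side")}
r=[bot.tip_of("blank",p) for p in P.values()];print(r)
g=lambda X:np.round(R.from_euler("z",-b[2]).apply(X-np.r_[b[:2],0]),4)
if all(r): print("tri",g(tri(P.values(),[a[0]["xy"] for a in r])))
for (n,p),a in zip(P.items(),r):
  if a: print(n,g(onz(p,a[0]["xy"],.072)))
# predicted outline: origin (-.015,-.015,.072), lying
ims=[]
for n,p in P.items():
    big=cv2.resize(p["pixels"],None,fx=2,fy=2,interpolation=2)
    pts=[board(-.018+h,-.015+s*w,z) for h,w in((0,.05),(.095,.05),(.15,.032)) for s in(-1,1) for z in(.033,.111)]
    for u in proj(p,pts): cv2.circle(big,tuple(int(round(v*2)) for v in u),3,(0,255,0),1)
    ims.append(big[180:500,220:620] if n=="scene" else big[180:500,400:800])
save({"pixels":np.hstack(ims)},"t4.png")
E
```

```text
14.625 [0.63946273 0.12913673 0.27230297] [-0.9   0.87  0.93  1.26 -0.21  1.69 -0.73] [ 0.80265721 -0.03483645 -1.62936101] [ 0.54310915 -0.30599607  0.02235164]
[-0.0629139  -0.58981996 -0.0445153 ] tcp in board [ 0.17778984 -0.00185227  0.27230297]
[[{'xy': [210.0, 165.3], 'score': 0.93}], [{'xy': [309.5, 180.7], 'score': 0.58}]]
tri [-0.0142 -0.0177  0.0711]
scene [-0.0156 -0.0174  0.072 ]
side [-0.0117 -0.0169  0.072 ]
```

View pics/t4.png

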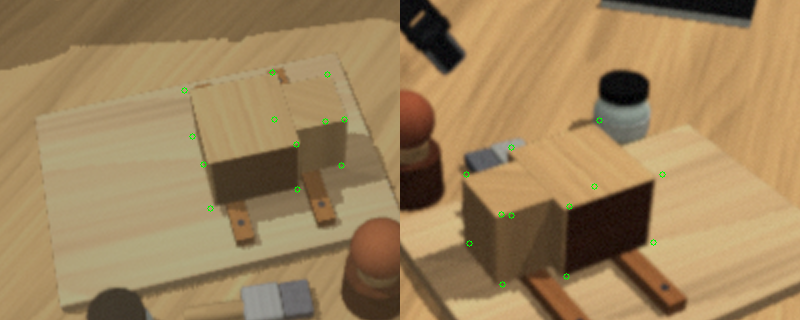

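The picture shows the block level and square on both bearers, its corners within a few mm of the predicted green outline. The origin is at about (-14,-18,71) mm in the board frame, the bystanders are in place and the arm is clear. I'll hand it in.

```bash
python3 -c "
from station import bot
print(bot.hand_in())"
```

```text
the job is handed in; nothing more can be done
None
```

I handed the job in. By the last camera check, the blank lies front face down, level and square across both bearers with its head on the far one. The jar, stump and brush are where they were, and the arm is clear; the hand-in returned no verdict.

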